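# Close three fitted saxophone keys in order of size

## Task

Three saxophone keys stand open on their iron fitting blocks. With the fingertips, lightly press the round pad cup of each one down until it is fully closed on its tone hole, and do it in order of cup size, the largest first, then the middle one, then the smallest. Pick nothing up, keep the blocks where they stand, and leave everything else on the table undisturbed.

Things in the scene. Friction and masses are not known exactly. Their poses are not given: they have to be found in the camera images.
- block_large: the loose dark iron fitting block (112 x 66 mm, 14 mm thick, 0.9 kg) that carries the key with the large cup; origin under the centre of the plate, x axis along its length from the cup end to the hinge end, z up
- cup_large (a point): centre of the flat top of the large round brass pad cup, 54 mm in diameter and 9 mm thick; moves with the key. The cup is 45 mm from the hinge line, towards the block's -x end. Fully closed, its top is level, 50 mm above the table; open, it is tilted up and its centre is about 9 to 13 mm higher. The cup sits on soft felt and gives about 1 mm per 2 N under a finger (5 mm at most), springing back when released
- hinge_large (a point): middle of the hinge line of the key with the large cup (line parallel to the block's y axis), 46 mm above the table; two small ball-topped brass posts stand 25 mm either side of it, 52 mm tall
- key_large (a joint): opening angle of the key with the large cup (rad): 0 = fully closed on its tone hole, where it stops; starts about 0.2 to 0.28 (open). The hinge is snug and has no spring: the cup moves down under about 2 N at its centre and stays where it is left
- block_middle: the loose dark iron fitting block (112 x 66 mm, 14 mm thick, 0.9 kg) that carries the key with the middle cup; origin under the centre of the plate, x axis along its length from the cup end to the hinge end, z up
- cup_middle (a point): centre of the flat top of the middle round brass pad cup, 36 mm in diameter and 9 mm thick; moves with the key. The cup is 45 mm from the hinge line, towards the block's -x end. Fully closed, its top is level, 50 mm above the table; open, it is tilted up and its centre is about 9 to 13 mm higher. The cup sits on soft felt and gives about 1 mm per 2 N under a finger (5 mm at most), springing back when released
- hinge_middle (a point): middle of the hinge line of the key with the middle cup (line parallel to the block's y axis), 46 mm above the table; two small ball-topped brass posts stand 25 mm either side of it, 52 mm tall
- key_middle (a joint): opening angle of the key with the middle cup (rad): 0 = fully closed on its tone hole, where it stops; starts about 0.2 to 0.28 (open). The hinge is snug and has no spring: the cup moves down under about 2 N at its centre and stays where it is left
- block_small: the loose dark iron fitting block (112 x 66 mm, 14 mm thick, 0.9 kg) that carries the key with the small cup; origin under the centre of the plate, x axis along its length from the cup end to the hinge end, z up
- cup_small (a point): centre of the flat top of the small round brass pad cup, 22 mm in diameter and 9 mm thick; moves with the key. The cup is 45 mm from the hinge line, towards the block's -x end. Fully closed, its top is level, 50 mm above the table; open, it is tilted up and its centre is about 9 to 13 mm higher. The cup sits on soft felt and gives about 1 mm per 2 N under a finger (5 mm at most), springing back when released
- hinge_small (a point): middle of the hinge line of the key with the small cup (line parallel to the block's y axis), 46 mm above the table; two small ball-topped brass posts stand 25 mm either side of it, 52 mm tall
- key_small (a joint): opening angle of the key with the small cup (rad): 0 = fully closed on its tone hole, where it stops; starts about 0.2 to 0.28 (open). The hinge is snug and has no spring: the cup moves down under about 2 N at its centre and stays where it is left
- neck: bystander: an alto saxophone neck clamped upright in a sprung-brass clip on a black round iron foot (110 mm across), 175 mm tall, curving over towards the robot; origin under the clip
- rod_driver: bystander: a chrome rod-driver (long thin screwdriver, 160 mm) lying on the table; origin at its underside
- key_guard: bystander: a small three-legged copper key guard, 77 mm across, 28 mm tall; origin under its centre
- swage_block: bystander: a black cast-iron swage block, 75 x 75 x 45 mm with four holes in its top; origin under its centre
- oil_bottle: bystander: a small amber oil bottle, 32 mm across, 70 mm tall; origin under its centre
- screw_dish: bystander: a round steel screw dish, 68 mm across, 22 mm tall; origin under its centre
- cork_block: bystander: a cork block, 60 x 35 x 25 mm; origin under its centre
There are look-alikes about, which are no part of the job. What is shaped like the block_large but pink or white is not meant.

How it is judged:
On the way, in this order (a step that is already met when the one before it is completed fails the run):
1. the largest cup is closed, the other two still open (value of joint key_large below 0.06 rad and value of joint each of key_middle, key_small above 0.13 rad), for 0.1 s.
2. the middle cup is closed too, the smallest still open (value of joint each of key_large, key_middle below 0.06 rad and value of joint key_small above 0.13 rad), for 0.1 s.
3. the smallest cup is closed too (value of joint each of key_large, key_middle, key_small below 0.06 rad), for 0.1 s.
At the end, for the whole second after the job is handed in: all three keys closed to within 0.06 rad (under 3 mm at the cup), every block flat, at rest and within 15 mm of where it started, every bystander within 20 mm of where it started (all of step 3 and distance of each of block_large, block_middle, block_small from where it was at the start of the episode below 0.015 m and angle between each of block_large, block_middle, block_small's own z axis and vertical below 0.05 rad and linear speed of each of block_large, block_middle, block_small below 0.02 m/s and distance of each of neck, rod_driver, key_guard, swage_block, oil_bottle, screw_dish, cork_block from where it was at the start of the episode below 0.02 m); the robot touches nothing.
It fails at once if a smaller cup is pressed down before a larger one is closed ((value of joint key_middle below 0.13 rad and value of joint key_large above 0.06 rad) or (value of joint key_small below 0.13 rad and value of joint key_large above 0.06 rad) or (value of joint key_small below 0.13 rad and value of joint key_middle above 0.06 rad)).
It fails at once if a key or its block is pressed harder than 30 N (contact force between any of the fingers, the arm and block_large above 30 N or contact force between any of the fingers, the arm and block_middle above 30 N or contact force between any of the fingers, the arm and block_small above 30 N).
It fails at once if a block is lifted, tipped or shifted by 15 mm or more (distance of any of block_large, block_middle, block_small from where it was at the start of the episode above 0.015 m or height (world z) of any of block_large, block_middle, block_small above 0.008 m or angle between any of block_large, block_middle, block_small's own z axis and vertical above 0.12 rad).
It fails at once if a bystander is moved by 20 mm or more, lifted or tipped (distance of any of neck, rod_driver, key_guard, swage_block, oil_bottle, screw_dish, cork_block from where it was at the start of the episode above 0.02 m or angle between any of neck, key_guard, swage_block, oil_bottle, screw_dish, cork_block's own z axis and vertical above 0.3 rad).
It also fails if it takes over 42 s, if anything falls off the work surface, if the arm or the gripper's body presses on something with over 40 N, if the wrist force passes 120 N, or if a joint passes its speed limit or range.

## Robot

A 6-joint arm with a two-finger parallel gripper is mounted at the origin on the work surface. World frame = base frame: x ahead of the robot, y to its left, z up, the work surface at z = 0. Lengths are in m, angles in rad, forces in N, time in s.
With the tool pointing down it reaches from about 0.35 to 0.975 m from the base axis. Payload 4.9 kg.
Tool frame: the origin (TCP) lies on the centre line of the jaws, within the pads' length; the fingertips stand ctrl.tcp_to_tips ahead of it and the grasp point (between the pads) lies 3 mm ahead of it (ctrl.tcp_to_tips is the distance from the TCP to the fingertips, in m); z points along the fingers, y is the direction in which the jaws open and shut (so a half turn about z gives the same grasp; the last joint's range is limited). The gripper opens to 85 mm and grips with 20 to 120 N. Pads are 22 mm wide; open, the fingers measure 114 mm over their backs; the gripper's body (76 mm by 85 mm) begins 54 mm behind the grasp point. The pads swing forward as they close: fully open they stand 13 mm farther back than shut.
Start: joints at [-1.422, 0.053, 1.613, -0, 1.476, -0.119], TCP at [0.165, -0.603, 0.253] pointing down, gripper open.
Joint ranges: [-3.01, 3.01], [-1.01, 2.22], [0.06, 2.58], [-1.02, 4.17], [0.09, 2.62], [-3.14, 3.14]. Speed limits (rad/s): [2.57, 2.57, 3.14, 3.14, 3.14, 3.14].

## Interface

Orientations are given as a rotation vector (axis times angle).
In Python, from station import ctrl, vision gives the robot as it stands.
- The arm moves only by the tool jog_arm, never from a script. Its argument "deltas" is a list of rows, each a list of 7 numbers: the turn, a rotation vector about the tool's x, y, z in rad, then the shift along the tool's x, y, z in cm, then the opening, from 0 (shut) to 1 (fully open). A call has 1 to 12 rows; each row shifts and turns the commanded pose from where the row before left it, along the tool's axes as they then stand; what a row does not reach is not made up. A row lasts 1/12 s, in which the tool goes at most 41.7 mm and 7.16 degrees, less where a joint would pass 70% of its speed; a pose out of reach is approached as far as the arm can. A call with a gripper value outside its range is refused whole. The fingers move at their own pace and stop on an object; "grip_force" is the grip in N (left out, the last holds). Time passes only in rows, so rows that do not move let the fingers close. It gives the time, the measured TCP pose, the force and the opening at its end, in the units of the state.
- ctrl.get_obs(): the state, without advancing time (a new reading comes with each control period).
- vision.get_image(name): name is "scene" or "top"; returns (picture, depth): 420x560x3 uint8, red, green, blue; 420x560 float32, m along the optical axis (not along the pixel's ray), 0 where there is no reading.
- vision.calibration(name): a dict with "fx", "fy", "cx", "cy" (pixels), "rvec" (rotation vector, rad) and "tvec" (3), from world to camera coordinates, as OpenCV has them. Camera axes: x right, y down, z forward; pixel columns grow to the right and rows downward; lengths in m; the calibration is good to about 2 mm. A picture is of the moment at which its call begins. calibration takes no time and is no camera call.
- ctrl.finish_job(): hands the job in, once; it reports no verdict.
The state is a dict: "t": time; "q": joint angles; "dq": joint speeds; "effort": joint torques, N m; "tool_pos": TCP position; "tool_rot": TCP orientation; "contact_force": force on the tool from outside, world axes, zero at the start; "wrist_torque": the same for the moment, N m; "opening": finger opening in m.
Only numpy, scipy, OpenCV 4.12 (cv2) and the standard library are available. Lean on these libraries where they do the work, as an engineer would, in place of code of your own. Each camera call takes 0.05 s, during which the arm holds its last target. There are 200 camera calls.

## Working session

There is one attempt and no reset: what is moved stays moved. The work goes in short steps, Python scripts to look and compute and a tool call to move; the robot and the scene stay as the last step left them, time stands still between calls to the robot, and variables do not carry over. Pictures are saved under pics/ and viewed, about 8 in all and at most 12, crops included, and the job is handed in when it is done.

Besides the shell and the picture viewer there is one more tool, called by a JSON object that holds its "name" and its "arguments". jog_arm: Moves the arm, as the interface text tells. Its arguments: {"type":"object","properties":{"deltas":{"type":"array"},"grip_force":{"type":"number"}},"required":["deltas"]}

```bash
mkdir -p pics
cat > h.py <<'E'
import numpy as np, cv2
from station import ctrl, vision
def cam(n):
    c=vision.calibration(n); R=cv2.Rodrigues(np.array(c['rvec'],float))[0]; return c,R,np.array(c['tvec'],float).ravel()
def cloud(n,d):
    c,R,t=cam(n); v,u=np.mgrid[:d.shape[0],:d.shape[1]]
    P=np.stack([(u-c['cx'])/c['fx']*d,(v-c['cy'])/c['fy']*d,d],-1)
    W=(P-t)@R; W[d<=0]=np.nan; return W
E
python3 - <<'E'
from h import *
for n in('top','scene'):
    p,d=vision.get_image(n); np.savez(n+'0.npz',p=p,d=d); cv2.imwrite(f'pics/{n}0.png',cv2.resize(p[...,::-1],(784,588),interpolation=cv2.INTER_CUBIC))
    c,R,t=cam(n); print(n,-R.T@t,c['fx'])
print(ctrl.get_obs(),ctrl.tcp_to_tips)
E
```

```text
top [0.38876145 0.09988794 1.50742918] 481.8053951833621
scene [1.4193741  0.58734164 0.81103114] 493.77343237783384
{'t': 0.1, 'q': array([-1.42202208e+00,  5.32937568e-02,  1.61417913e+00,  5.92110727e-07,
        1.47599045e+00, -1.19030634e-01]), 'dq': array([ 0.00081562, -0.00142849, -0.00270438, -0.00025697,  0.00017457,
        0.00182295]), 'effort': array([ 7.80731552e-04, -3.94904459e+01, -3.71361458e+01, -9.56718804e-05,
        3.95971758e-03, -1.00397975e-05]), 'tool_pos': array([ 0.16528753, -0.60219878,  0.25217071]), 'tool_rot': array([-3.11161682e+00, -4.19161156e-01,  4.27474193e-05]), 'contact_force': array([ 0.37237619,  1.08558852, -0.77696663]), 'wrist_torque': array([-0.03445075, -0.00181569,  0.01048592]), 'opening': 0.08540262263754334} 0.022
```

View pics/top0.png

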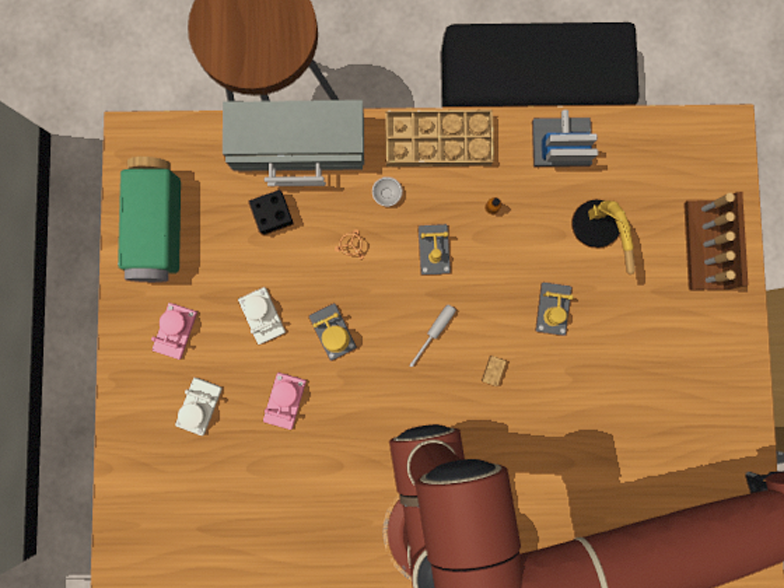

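View pics/scene0.png

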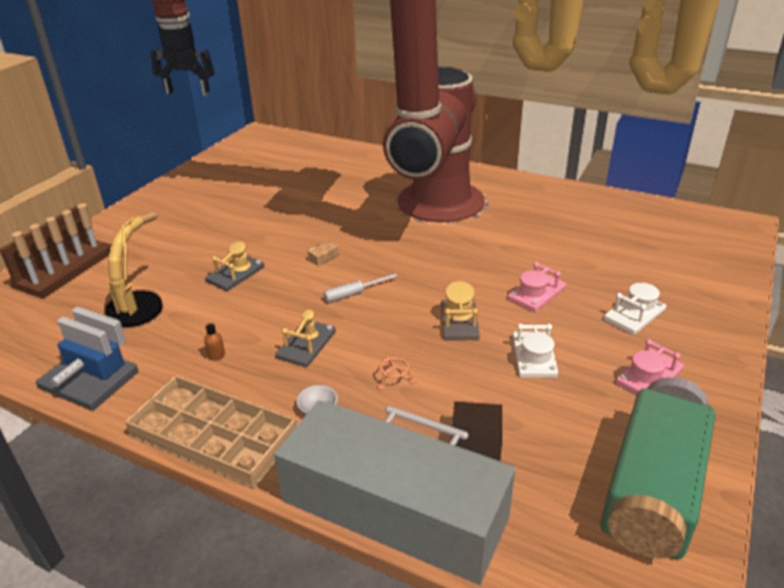

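Dark-iron blocks with brass keys in the top view: (333,333) has the large cup, (555,310) the middle and (435,250) the small. The pink and white ones at (175,330), (262,315), (200,405) and (286,400) are look-alikes. Next I measure the brass ones and make an enlarged crop.

```bash
cat > meas.py <<'E'
from h import *
import sys
def measure(n,p,d,rois):
    W=cloud(n,d); hsv=cv2.cvtColor(p,cv2.COLOR_RGB2HSV)
    brass=(cv2.inRange(hsv,(17,120,90),(35,255,255))>0)
    for k,(u,v,r) in rois.items():
        m=np.zeros(d.shape,bool); m[v-r:v+r,u-r:u+r]=1
        b=m&brass&(W[...,2]>.03); dark=m&(hsv[...,1]<90)&(W[...,2]<.03)&(W[...,2]>.007)
        # cup = largest inscribed disc of the brass mask
        bb=brass&m; dt=cv2.distanceTransform(bb.astype(np.uint8),cv2.DIST_L2,5); r0=dt.max(); vv,uu=np.unravel_index(dt.argmax(),dt.shape)
        op=cv2.morphologyEx(bb.astype(np.uint8),cv2.MORPH_OPEN,cv2.getStructuringElement(cv2.MORPH_ELLIPSE,(2*int(r0*.75)+1,)*2))>0
        P=W[op]; P=P[P[:,2]>.045]
        A=np.c_[P[:,:2]-P[:,:2].mean(0),np.ones(len(P))]; co=np.linalg.lstsq(A,P[:,2],rcond=None)[0]
        rect=cv2.minAreaRect(W[dark|b][:,:2].astype(np.float32)) if dark.any() else None
        D=W[dark]
        print(n,k,'px',(uu,vv),'r_px',round(float(r0),1),'cup mean',P.mean(0).round(4),'n',len(P),'diam',(2*np.sqrt(op.sum()/np.pi)*d[vv,uu]/cam(n)[0]['fx']).round(4),'tilt grad',co[:2].round(3),'zrange',P[:,2].min().round(4),P[:,2].max().round(4),'\n   plate rect c',np.round(rect[0],4),np.round(rect[1],4),round(rect[2],1))
if __name__=='__main__':
    z=np.load('top0.npz'); p,d=z['p'],z['d']
    R={'large':(238,237,30),'middle':(396,220,30),'small':(310,178,30)}
    measure('top',p,d,R)
    cv2.imwrite('pics/crop.png',np.hstack([cv2.resize(p[v-25:v+25,u-25:u+25,::-1],(260,260),interpolation=cv2.INTER_CUBIC) for u,v,r in R.values()]))
    W=cloud('top',d); print('table z',np.nanmedian(W[260:280,200:300,2]))
    # heights of everything >0.1 in workspace
    for nm,(u,v) in {'neck':(440,160),'cork':(353,265),'driver':(312,228)}.items(): 
        print(nm,np.nanmax(W[v-25:v+25,u-25:u+25,2]).round(3),W[v,u].round(3))
E
python3 meas.py
```

```text
top large px (np.int64(239), np.int64(242)) r_px 9.2 cup mean [0.4197 0.2156 0.0617] n 241 diam 0.0571 tilt grad [-0.227 -0.106] zrange 0.0489 0.0765 
   plate rect c [0.4353 0.223 ] [0.1101 0.0649] 25.8
top middle px (np.int64(397), np.int64(225)) r_px 6.4 cup mean [ 0.4633 -0.2654  0.0606] n 112 diam 0.0439 tilt grad [-0.184  0.07 ] zrange 0.0524 0.0694 
   plate rect c [ 0.4802 -0.268 ] [0.0667 0.111 ] 80.4
top small px (np.int64(310), np.int64(183)) r_px 4.2 cup mean [ 0.5999 -0.0058  0.0609] n 42 diam 0.0288 tilt grad [-0.326  0.132] zrange 0.0524 0.0691 
   plate rect c [ 0.6166 -0.0058] [0.1113 0.0662] 2.8
table z 0.00039879736045979233
neck 0.187 [ 0.641 -0.367  0.156]
cork 0.034 [ 0.344 -0.132  0.023]
driver 0.035 [ 0.459 -0.009  0.021]
```

View pics/crop.png

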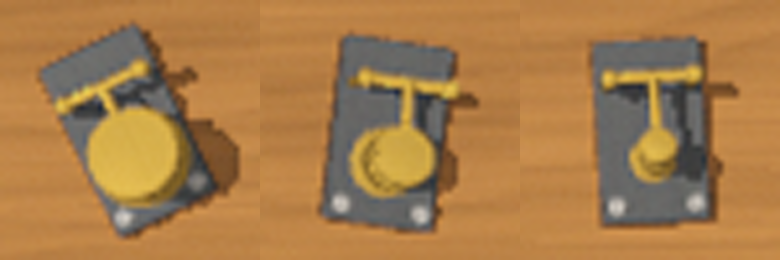

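The crop shows the three brass keys, left to right large, middle and small, on dark blocks with the hinge ends up (+x). The plates measure about 111 x 66 mm and each cup sits about 17 mm from its plate centre, so the three agree. I'm shutting the fingers and going at height towards the large cup, around the near radius.

{"name": "jog_arm", "arguments": {"deltas": [[0, 0, 0, 1.44, -1.56, 0, 0], [0, 0, 0, 1.44, -1.56, 0, 0], [0, 0, 0, 1.44, -1.56, 0, 0], [0, 0, 0, 1.44, -1.56, 0, 0], [0, 0, 0, 1.44, -1.56, 0, 0], [0, 0, 0, 1.44, -1.56, 0, 0], [0, 0, 0, 1.44, -1.56, 0, 0], [0, 0, 0, 1.44, -1.56, 0, 0], [0, 0, 0, 1.44, -1.56, 0, 0], [0, 0, 0, 1.44, -1.56, 0, 0], [0, 0, 0, 1.44, -1.56, 0, 0], [0, 0, 0, 1.44, -1.56, 0, 0]], "grip_force": 20}}

```text
t: 1.1
tool_pos: [0.2827, -0.3752, 0.2528]
tool_rot: [-3.113, -0.419, 0.0]
contact_force: [0.2, -0.7, -0.1]
opening: -0.0
```

{"name": "jog_arm", "arguments": {"deltas": [[0, 0, 0, 1.44, -1.56, 0, 0], [0, 0, 0, 1.44, -1.56, 0, 0], [0, 0, 0, 1.44, -1.56, 0, 0], [0, 0, 0, 1.44, -1.56, 0, 0], [0, 0, 0, 1.44, -1.56, 0, 0], [0, 0, 0, 1.44, -1.56, 0, 0], [0, 0, 0, 1.44, -1.56, 0, 0], [0, 0, 0, 1.44, -1.56, 0, 0], [0, 0, 0, 1.44, -1.56, 0, 0], [0, 0, 0, 1.44, -1.56, 0, 0], [0, 0, 0, 1.44, -1.56, 0, 0], [0, 0, 0, 1.44, -1.56, 0, 0]]}}

```text
t: 2.1
tool_pos: [0.3997, -0.1491, 0.2529]
tool_rot: [-3.113, -0.419, 0.001]
contact_force: [0.1, -0.1, 0.6]
opening: 0.0001
```

{"name": "jog_arm", "arguments": {"deltas": [[0, 0, 0, 0.95, -2.88, 0, 0], [0, 0, 0, 0.95, -2.88, 0, 0], [0, 0, 0, 0.95, -2.88, 0, 0], [0, 0, 0, 0.95, -2.88, 0, 0], [0, 0, 0, 0.95, -2.88, 0, 0], [0, 0, 0, 0.95, -2.88, 0, 0], [0, 0, 0, 0.95, -2.88, 0, 0], [0, 0, 0, 0.95, -2.88, 0, 0], [0, 0, 0, 0.95, -2.88, 0, 0], [0, 0, 0, 0.95, -2.88, 0, 0], [0, 0, 0, 0.95, -2.88, 0, 0], [0, 0, 0, 0.95, -2.88, 0, 0]]}}

```text
t: 3.1
tool_pos: [0.4176, 0.2148, 0.2529]
tool_rot: [3.113, 0.42, -0.001]
contact_force: [0.5, 0.2, 0.7]
opening: 0.0001
```

{"name": "jog_arm", "arguments": {"deltas": [[0, 0, 0, 0, 0, 1.8, 0], [0, 0, 0, 0, 0, 1.8, 0], [0, 0, 0, 0, 0, 1.8, 0], [0, 0, 0, 0, 0, 1.8, 0], [0, 0, 0, 0, 0, 1.8, 0], [0, 0, 0, 0, 0, 1.8, 0], [0, 0, 0, 0, 0, 1.8, 0], [0, 0, 0, 0, 0, 1.8, 0], [0, 0, 0, 0, 0, 0, 0], [0, 0, 0, 0, 0, 0, 0]]}}

```text
t: 3.93
tool_pos: [0.417, 0.2129, 0.1081]
tool_rot: [3.113, 0.419, -0.005]
contact_force: [0.1, 0.2, 0.6]
opening: -0.0003
```

Run:
```python
from h import *
p,d=vision.get_image('scene'); np.savez('scene1.npz',p=p,d=d)
o=ctrl.get_obs();print(o['tool_pos'],o['contact_force'],ctrl.tcp_to_tips)
cv2.imwrite('pics/s1.png',cv2.resize(p[130:270,260:400,::-1],(600,600),interpolation=cv2.INTER_CUBIC))
```

```text
[0.41802831 0.21323946 0.10951231] [0.22251623 0.41353299 0.11618311] 0.022
```

View pics/s1.png

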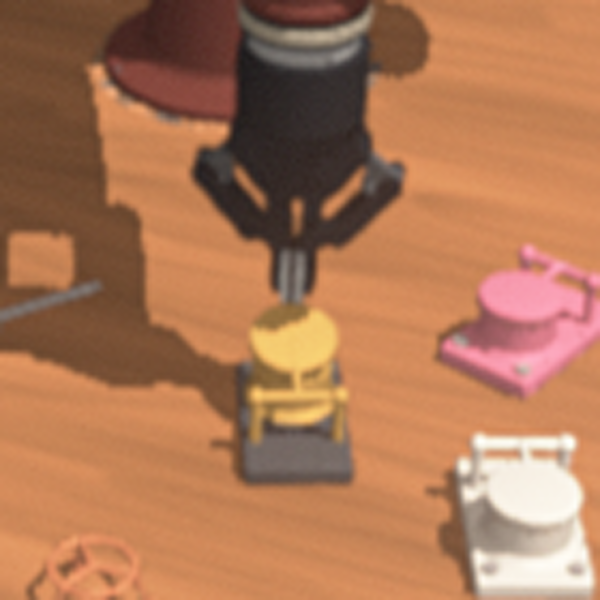

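The shut fingertips are centred above the large cup (crop 290,300 over the cup at 295,335). I'm descending gently.

{"name": "jog_arm", "arguments": {"deltas": [[0, 0, 0, 0, 0, 0.5, 0], [0, 0, 0, 0, 0, 0.5, 0], [0, 0, 0, 0, 0, 0.5, 0], [0, 0, 0, 0, 0, 0.3, 0], [0, 0, 0, 0, 0, 0.3, 0], [0, 0, 0, 0, 0, 0.3, 0], [0, 0, 0, 0, 0, 0.3, 0], [0, 0, 0, 0, 0, 0.3, 0], [0, 0, 0, 0, 0, 0, 0]]}}

```text
t: 4.73
tool_pos: [0.418, 0.2132, 0.0788]
tool_rot: [3.113, 0.419, -0.0]
contact_force: [-0.1, 0.2, 0.3]
opening: 0.0
```

{"name": "jog_arm", "arguments": {"deltas": [[0, 0, 0, 0, 0, 0.2, 0], [0, 0, 0, 0, 0, 0.2, 0], [0, 0, 0, 0, 0, 0.2, 0], [0, 0, 0, 0, 0, 0, 0], [0, 0, 0, 0, 0, 0, 0]]}}

```text
t: 5.15
tool_pos: [0.4179, 0.2132, 0.0731]
tool_rot: [3.113, 0.419, -0.001]
contact_force: [-1.3, -0.3, 0.7]
opening: -0.0
```

{"name": "jog_arm", "arguments": {"deltas": [[0, 0, 0, 0, 0, 0.1, 0], [0, 0, 0, 0, 0, 0.1, 0], [0, 0, 0, 0, 0, 0.1, 0], [0, 0, 0, 0, 0, 0, 0], [0, 0, 0, 0, 0, 0, 0]]}}

```text
t: 5.57
tool_pos: [0.418, 0.2132, 0.0704]
tool_rot: [3.113, 0.419, -0.0]
contact_force: [-0.9, -0.9, 2.6]
opening: 0.0003
```

{"name": "jog_arm", "arguments": {"deltas": [[0, 0, 0, 0, 0, 0.1, 0], [0, 0, 0, 0, 0, 0.1, 0], [0, 0, 0, 0, 0, 0, 0], [0, 0, 0, 0, 0, 0, 0]]}}

```text
t: 5.9
tool_pos: [0.4181, 0.2133, 0.0687]
tool_rot: [3.113, 0.419, -0.001]
contact_force: [-3.7, -0.8, 6.9]
opening: -0.0002
```

The force climbs about 2 N per mm, so the cup is on its felt and closed. I'm lifting and checking.

{"name": "jog_arm", "arguments": {"deltas": [[0, 0, 0, 0, 0, -0.4, 0], [0, 0, 0, 0, 0, -1.4, 0], [0, 0, 0, 0, 0, -1.8, 0], [0, 0, 0, 0, 0, -1.8, 0], [0, 0, 0, 0, 0, -1.8, 0], [0, 0, 0, 0, 0, -1.8, 0], [0, 0, 0, 0, 0, -1.8, 0], [0, 0, 0, 0, 0, -1.8, 0]]}}

```text
t: 6.57
tool_pos: [0.4181, 0.2133, 0.1949]
tool_rot: [-3.113, -0.419, -0.001]
contact_force: [0.0, -0.4, -0.3]
opening: 0.0002
```

{"name": "jog_arm", "arguments": {"deltas": [[0, 0, 0, -0.35, 1.97, 0, 0], [0, 0, 0, -0.35, 1.97, 0, 0], [0, 0, 0, -0.35, 1.97, 0, 0], [0, 0, 0, -0.35, 1.97, 0, 0], [0, 0, 0, -0.35, 1.97, 0, 0], [0, 0, 0, -0.35, 1.97, 0, 0], [0, 0, 0, -0.35, 1.97, 0, 0], [0, 0, 0, -0.35, 1.97, 0, 0], [0, 0, 0, -0.35, 1.97, 0, 0], [0, 0, 0, -0.35, 1.97, 0, 0], [0, 0, 0, -0.35, 1.97, 0, 0], [0, 0, 0, -0.35, 1.97, 0, 0]]}}

```text
t: 7.57
tool_pos: [0.4403, -0.0268, 0.1941]
tool_rot: [3.113, 0.419, 0.002]
contact_force: [0.4, 0.5, -0.8]
opening: -0.0
```

{"name": "jog_arm", "arguments": {"deltas": [[0, 0, 0, -0.35, 1.97, 0, 0], [0, 0, 0, -0.35, 1.97, 0, 0], [0, 0, 0, -0.35, 1.97, 0, 0], [0, 0, 0, -0.35, 1.97, 0, 0], [0, 0, 0, -0.35, 1.97, 0, 0], [0, 0, 0, -0.35, 1.97, 0, 0], [0, 0, 0, -0.35, 1.97, 0, 0], [0, 0, 0, -0.35, 1.97, 0, 0], [0, 0, 0, -0.35, 1.97, 0, 0], [0, 0, 0, -0.35, 1.97, 0, 0], [0, 0, 0, -0.35, 1.97, 0, 0], [0, 0, 0, -0.35, 1.97, 0, 0], [0, 0, 0, 0, 0, 0, 0]]}}

```text
validation failed for argument at $.de...
```

Run:
```python
from meas import *
p,d=vision.get_image('top'); measure('top',p,d,{'large':(238,237,30)})
o=ctrl.get_obs();print(o['t'],o['tool_pos'],o['contact_force'])
```

```text
top large px (np.int64(239), np.int64(242)) r_px 9.2 cup mean [0.4188 0.2147 0.0499] n 219 diam 0.0565 tilt grad [ 0.008 -0.018] zrange 0.0451 0.0569 
   plate rect c [0.4353 0.223 ] [0.1103 0.065 ] 25.9
7.6167 [ 0.44061277 -0.02939919  0.19425714] [ 0.13923637 -1.40361076  0.63360667]
```

The large cup is closed: level, top at 0.0499 m, plate unmoved. The second leg was refused because it had 13 rows, so I'm repeating it with 12.

{"name": "jog_arm", "arguments": {"deltas": [[0, 0, 0, -0.35, 1.97, 0, 0], [0, 0, 0, -0.35, 1.97, 0, 0], [0, 0, 0, -0.35, 1.97, 0, 0], [0, 0, 0, -0.35, 1.97, 0, 0], [0, 0, 0, -0.35, 1.97, 0, 0], [0, 0, 0, -0.35, 1.97, 0, 0], [0, 0, 0, -0.35, 1.97, 0, 0], [0, 0, 0, -0.35, 1.97, 0, 0], [0, 0, 0, -0.35, 1.97, 0, 0], [0, 0, 0, -0.35, 1.97, 0, 0], [0, 0, 0, -0.35, 1.97, 0, 0], [0, 0, 0, -0.35, 1.97, 0, 0]]}}

```text
t: 8.62
tool_pos: [0.4624, -0.2657, 0.194]
tool_rot: [3.113, 0.419, 0.001]
contact_force: [-0.2, 0.4, 0.6]
opening: -0.0002
```

{"name": "jog_arm", "arguments": {"deltas": [[0, 0, 0, 0, 0, 1.3, 0], [0, 0, 0, 0, 0, 1.8, 0], [0, 0, 0, 0, 0, 1.8, 0], [0, 0, 0, 0, 0, 1.8, 0], [0, 0, 0, 0, 0, 1.3, 0], [0, 0, 0, 0, 0, 0.6, 0], [0, 0, 0, 0, 0, 0, 0], [0, 0, 0, 0, 0, 0, 0]]}}

```text
t: 9.28
tool_pos: [0.4623, -0.2647, 0.1084]
tool_rot: [-3.113, -0.42, -0.0]
contact_force: [-0.5, -0.2, -0.2]
opening: -0.0003
```

Run:
```python
from h import *
p,d=vision.get_image('scene')
o=ctrl.get_obs();print(o['tool_pos'],o['contact_force'])
cv2.imwrite('pics/s2.png',cv2.resize(p[110:230,100:220,::-1],(500,500),interpolation=cv2.INTER_CUBIC))
```

```text
[ 0.46278491 -0.26509242  0.10918056] [-0.22479911 -0.39473347 -0.00638207]
```

View pics/s2.png

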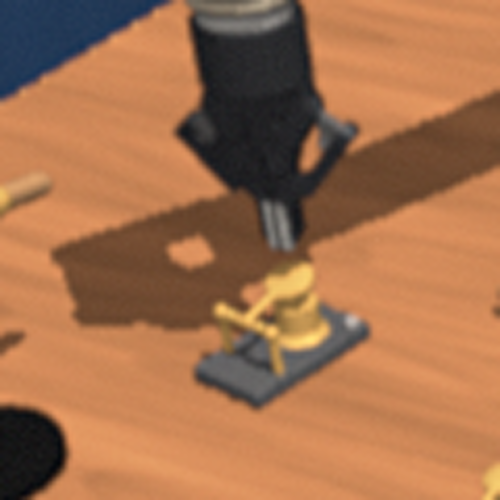

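The tips (280,245) are centred over the middle cup (290,275). I'm repeating the same descent.

{"name": "jog_arm", "arguments": {"deltas": [[0, 0, 0, 0, 0, 0.5, 0], [0, 0, 0, 0, 0, 0.5, 0], [0, 0, 0, 0, 0, 0.5, 0], [0, 0, 0, 0, 0, 0.3, 0], [0, 0, 0, 0, 0, 0.3, 0], [0, 0, 0, 0, 0, 0.3, 0], [0, 0, 0, 0, 0, 0.3, 0], [0, 0, 0, 0, 0, 0.3, 0], [0, 0, 0, 0, 0, 0.2, 0], [0, 0, 0, 0, 0, 0.2, 0], [0, 0, 0, 0, 0, 0.2, 0], [0, 0, 0, 0, 0, 0, 0]]}}

```text
t: 10.33
tool_pos: [0.4621, -0.2649, 0.0719]
tool_rot: [-3.113, -0.419, 0.0]
contact_force: [-1.4, 0.0, 0.7]
opening: -0.0
```

{"name": "jog_arm", "arguments": {"deltas": [[0, 0, 0, 0, 0, 0.1, 0], [0, 0, 0, 0, 0, 0.1, 0], [0, 0, 0, 0, 0, 0.1, 0], [0, 0, 0, 0, 0, 0, 0], [0, 0, 0, 0, 0, 0, 0]]}}

```text
t: 10.75
tool_pos: [0.4622, -0.265, 0.0696]
tool_rot: [3.113, 0.419, -0.0]
contact_force: [-2.4, 0.5, 3.7]
opening: -0.0003
```

{"name": "jog_arm", "arguments": {"deltas": [[0, 0, 0, 0, 0, 0.1, 0], [0, 0, 0, 0, 0, 0.1, 0], [0, 0, 0, 0, 0, 0, 0], [0, 0, 0, 0, 0, 0, 0]]}}

```text
t: 11.08
tool_pos: [0.4623, -0.2651, 0.068]
tool_rot: [3.113, 0.42, -0.0]
contact_force: [-4.8, 1.7, 7.2]
opening: 0.0002
```

Same felt response. I'm lifting and going over to the small cup.

{"name": "jog_arm", "arguments": {"deltas": [[0, 0, 0, 0, 0, -0.4, 0], [0, 0, 0, 0, 0, -1.4, 0], [0, 0, 0, 0, 0, -1.8, 0], [0, 0, 0, 0, 0, -1.8, 0], [0, 0, 0, 0, 0, -1.8, 0], [0, 0, 0, 0, 0, -1.8, 0], [0, 0, 0, 0, 0, -1.8, 0], [0, 0, 0, 0, 0, -1.8, 0]]}}

```text
t: 11.75
tool_pos: [0.4623, -0.2647, 0.1936]
tool_rot: [-3.113, -0.419, -0.001]
contact_force: [0.4, 0.3, -0.2]
opening: 0.0003
```

{"name": "jog_arm", "arguments": {"deltas": [[0, 0, 0, 1.66, -1.78, 0, 0], [0, 0, 0, 1.66, -1.78, 0, 0], [0, 0, 0, 1.66, -1.78, 0, 0], [0, 0, 0, 1.66, -1.78, 0, 0], [0, 0, 0, 1.66, -1.78, 0, 0], [0, 0, 0, 1.66, -1.78, 0, 0], [0, 0, 0, 1.66, -1.78, 0, 0], [0, 0, 0, 1.66, -1.78, 0, 0], [0, 0, 0, 1.66, -1.78, 0, 0], [0, 0, 0, 1.66, -1.78, 0, 0], [0, 0, 0, 1.66, -1.78, 0, 0], [0, 0, 0, 1.66, -1.78, 0, 0]]}}

```text
t: 12.75
tool_pos: [0.5983, -0.0048, 0.1927]
tool_rot: [-3.113, -0.42, -0.001]
contact_force: [0.3, -0.9, 0.4]
opening: -0.0003
```

{"name": "jog_arm", "arguments": {"deltas": [[0, 0, 0, 0, 0, 1.3, 0], [0, 0, 0, 0, 0, 1.8, 0], [0, 0, 0, 0, 0, 1.8, 0], [0, 0, 0, 0, 0, 1.8, 0], [0, 0, 0, 0, 0, 1.2, 0], [0, 0, 0, 0, 0, 0.6, 0], [0, 0, 0, 0, 0, 0, 0], [0, 0, 0, 0, 0, 0, 0]]}}

```text
t: 13.42
tool_pos: [0.5979, -0.0064, 0.1084]
tool_rot: [-3.114, -0.419, -0.0]
contact_force: [-0.1, -0.2, 0.1]
opening: 0.0002
```

Run:
```python
from meas import *
p,d=vision.get_image('top'); measure('top',p,d,{'large':(238,237,30),'middle':(396,220,30)})
p,d=vision.get_image('scene')
o=ctrl.get_obs();print(o['t'],o['tool_pos'],o['contact_force'])
cv2.imwrite('pics/s3.png',cv2.resize(p[150:280,150:280,::-1],(500,500),interpolation=cv2.INTER_CUBIC))
```

```text
top large px (np.int64(239), np.int64(242)) r_px 9.2 cup mean [0.4182 0.2147 0.0503] n 217 diam 0.0562 tilt grad [ 0.003 -0.007] zrange 0.0453 0.058 
   plate rect c [0.4353 0.223 ] [0.1103 0.0652] 25.8
top middle px (np.int64(397), np.int64(225)) r_px 6.2 cup mean [ 0.4619 -0.2644  0.0506] n 105 diam 0.0399 tilt grad [0.028 0.026] zrange 0.0451 0.0583 
   plate rect c [ 0.4803 -0.268 ] [0.0669 0.1104] 80.9
13.5167 [ 0.59867375 -0.00645067  0.10967639] [-0.02836486 -0.31072673  0.29776671]
```

View pics/s3.png

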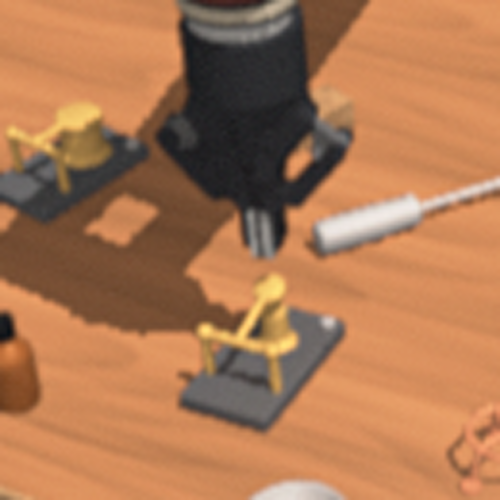

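The middle cup is closed (top 0.0506 m, level). The tips (262,250) are above the still open small cup (270,290).

{"name": "jog_arm", "arguments": {"deltas": [[0, 0, 0, 0, 0, 0.5, 0], [0, 0, 0, 0, 0, 0.5, 0], [0, 0, 0, 0, 0, 0.5, 0], [0, 0, 0, 0, 0, 0.3, 0], [0, 0, 0, 0, 0, 0.3, 0], [0, 0, 0, 0, 0, 0.3, 0], [0, 0, 0, 0, 0, 0.3, 0], [0, 0, 0, 0, 0, 0.3, 0], [0, 0, 0, 0, 0, 0.2, 0], [0, 0, 0, 0, 0, 0.2, 0], [0, 0, 0, 0, 0, 0.2, 0], [0, 0, 0, 0, 0, 0, 0]]}}

```text
t: 14.52
tool_pos: [0.5977, -0.0062, 0.0719]
tool_rot: [-3.113, -0.42, -0.0]
contact_force: [-0.3, -0.2, 1.5]
opening: 0.0001
```

{"name": "jog_arm", "arguments": {"deltas": [[0, 0, 0, 0, 0, 0.1, 0], [0, 0, 0, 0, 0, 0.1, 0], [0, 0, 0, 0, 0, 0.1, 0], [0, 0, 0, 0, 0, 0, 0], [0, 0, 0, 0, 0, 0, 0]]}}

```text
t: 14.93
tool_pos: [0.5979, -0.0063, 0.0697]
tool_rot: [3.113, 0.419, 0.0]
contact_force: [-2.4, 0.4, 4.3]
opening: -0.0
```

{"name": "jog_arm", "arguments": {"deltas": [[0, 0, 0, 0, 0, 0.1, 0], [0, 0, 0, 0, 0, 0.1, 0], [0, 0, 0, 0, 0, 0, 0], [0, 0, 0, 0, 0, 0, 0]]}}

```text
t: 15.27
tool_pos: [0.598, -0.0063, 0.0681]
tool_rot: [3.113, 0.419, 0.0]
contact_force: [-4.1, -0.1, 7.2]
opening: -0.0001
```

{"name": "jog_arm", "arguments": {"deltas": [[0, 0, 0, 0, 0, -0.4, 0], [0, 0, 0, 0, 0, -1.4, 0], [0, 0, 0, 0, 0, -1.8, 0], [0, 0, 0, 0, 0, -1.8, 0], [0, 0, 0, 0, 0, -1.8, 0], [0, 0, 0, 0, 0, -1.8, 0], [0, 0, 0, 0, 0, -1.8, 0], [0, 0, 0, 0, 0, -1.8, 0]]}}

```text
t: 15.93
tool_pos: [0.5979, -0.0062, 0.1947]
tool_rot: [3.113, 0.419, 0.002]
contact_force: [0.0, 0.5, -0.6]
opening: 0.0003
```

{"name": "jog_arm", "arguments": {"deltas": [[0, 0, 0, -1.6, 0.1, 0, 0], [0, 0, 0, -1.6, 0.1, 0, 0], [0, 0, 0, -1.6, 0.1, 0, 0], [0, 0, 0, -1.6, 0.1, 0, 0], [0, 0, 0, -1.6, 0.1, 0, 0], [0, 0, 0, -1.6, 0.1, 0, 0], [0, 0, 0, -1.6, 0.1, 0, 0], [0, 0, 0, -1.6, 0.1, 0, 0], [0, 0, 0, -1.6, 0.1, 0, 0], [0, 0, 0, -1.6, 0.1, 0, 0], [0, 0, 0, 0, 0, 0, 0], [0, 0, 0, 0, 0, 0, 0]]}}

```text
t: 16.93
tool_pos: [0.4462, -0.0583, 0.1938]
tool_rot: [3.113, 0.418, 0.003]
contact_force: [-0.5, -0.0, -0.2]
opening: -0.0001
```

Run:
```python
from meas import *
p,d=vision.get_image('top'); measure('top',p,d,{'large':(238,237,30),'middle':(396,220,30),'small':(310,178,30)})
cv2.imwrite('pics/t4.png',cv2.resize(p[...,::-1],(784,588),interpolation=cv2.INTER_CUBIC))
o=ctrl.get_obs();print(o['t'],o['tool_pos'],o['contact_force'])
```

```text
top large px (np.int64(239), np.int64(242)) r_px 9.2 cup mean [0.4185 0.2147 0.0502] n 224 diam 0.0565 tilt grad [-0.012  0.025] zrange 0.0451 0.0582 
   plate rect c [0.4353 0.2229] [0.1103 0.0651] 26.1
top middle px (np.int64(397), np.int64(225)) r_px 6.2 cup mean [ 0.4617 -0.265   0.0499] n 103 diam 0.0397 tilt grad [0.001 0.001] zrange 0.0451 0.0567 
   plate rect c [ 0.4803 -0.2681] [0.0664 0.1111] 80.7
top small px (np.int64(310), np.int64(183)) r_px 4.2 cup mean [ 0.598  -0.0054  0.0498] n 36 diam 0.0276 tilt grad [-0.035  0.001] zrange 0.0453 0.0562 
   plate rect c [ 0.6164 -0.0057] [0.1109 0.0655] 2.5
16.9833 [ 0.44662423 -0.05820689  0.19385265] [ 0.00102775 -0.00987778  0.2040693 ]
```

View pics/t4.png

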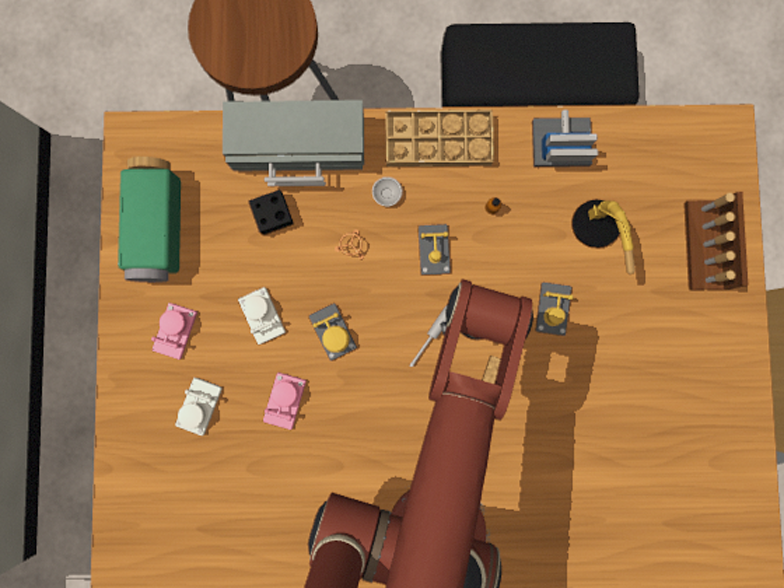

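All three cups are level at 50 mm, the plates haven't moved, and the bystanders are where they started (neck 600,225, driver 430,335, bottle 494,205, others the same). The arm is clear, so I'm handing in.

```bash
python3 -c "
from station import ctrl
print(ctrl.finish_job())"
```

```text
the job is handed in; nothing more can be done
None
```

I pressed the three brass keys closed in order, large, then middle, then small, using the shut fingertips. The force readings peaked at about 7 N up (8–9 N total) as each cup settled on its felt. The job was handed in at about 17 s of the 42 s allowed; the hand-in gave no verdict.

- **Cups:** the last top-camera check put the cup tops at 50.2, 49.9 and 49.8 mm, against 50 mm when fully closed. Tilt was within about 0.035 rad, which is the noise of the measurement.
- **Blocks and bystanders:** the block centres had moved no more than about 0.2 mm. The bystanders looked unmoved, though the arm partly hid the rod driver and cork block in that picture. I did not measure bystander positions.
- **Robot:** the arm was clear of everything at hand-in, with about 0.2 N reading on the tool.

No check failed. One move call was refused because it had 13 rows instead of 12; I repeated it with 12 and nothing else was affected.

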